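# Pack out a bearing housing in the press fixture and hold it home

### The job

Take the straight-sided steel spacer from the wooden rack and slide it upright, all the way down, into the gap at the end of the bearing housing that is wide enough for it, leaving the tight gap at the other end alone. Then slide the housing square back against the rear fence and along it against the spacer, so that the spacer is trapped against its end stop, and finish still holding the housing pressed firmly flush against both fence and spacer, ready for clamping. Leave the tapered wedge and the other things on the bench where they are.

Things in the scene. Friction and masses are not known exactly. Their poses are not given: they have to be found in the camera images.
- fixture: Locating fixture fixed to the bench: dark steel base plate 150 (x) x 250 (y) x 16 mm; its top is the fixture floor. Origin: centre of the plate's underside, at bench height (floor at z = 16 mm). +x points from its open front to the rear fence, y along the fence, z up. Low strap clamps (tops 33 mm above the bench) at the front corners.
- fence: Rear fence of the fixture: steel bar 20 (x) x 246 (y) x 22 mm high standing on the fixture floor, axes as the fixture's. Origin: centre of its underside, at x = 55 mm of the fixture; its front face, against which the housing is located, is at x = 45 mm of the fixture.
- stop_slim: Slim end stop bolted to the fixture floor against the fence: steel block 60 (x) x 22 (y) x 25 mm high, axes as the fixture's. Origin: centre of its underside, on the fixture floor, at x = 15 mm and y = +83 or -83 mm of the fixture (which end varies). Its face towards the housing is 11 mm from its origin.
- stop_broad: Broad end stop at the other end: steel block 60 (x) x 50 (y) x 25 mm high, otherwise as the slim one. Its face towards the housing is 25 mm from its origin.
- housing: Flanged aluminium bearing housing, loose on the fixture floor between the stops: flange 70 (x) x 100 (y) x 22 mm high, on it a round boss 44 mm across, 30 mm high. Origin: centre of its underside; axes nearly the fixture's. Starts 4 to 9 mm short of the fence, turned up to 0.025 rad, with a gap to the stop at each end, one 19 to 25 mm wide, the other 5 to 11 mm. About 0.45 kg; oiled faces, slides easily.
- boss (a point): Point on the axis of the housing's boss, 40 mm above the housing's underside (12 mm below the top of the boss): a height to grip or push it.
- housing_back (a point): Middle of the housing's back face, 35 mm along +x from its origin and 11 mm up; meets the fence face.
- rack: Wooden rack 80 (x) x 150 (y) x 32 mm high, fixed to the bench, with two slots 47 (x) x 17 (y) x 22 mm deep at y = +37 and -37 mm, one holding the spacer and one the wedge (which is where varies). Origin: centre of its underside.
- spacer: Straight-sided steel spacer 44 (x) x 14 (y, thickness) x 64 mm high, 0.25 kg, its foot stepped in by 2 mm over the lowest 3 mm as lead-in. Origin: centre of its underside. Starts upright in a rack slot, underside 10 mm above the bench, upper 42 mm clear. Goes into the gap with its thickness along the fixture's y, underside on the floor, its middle between x = -6 and +23 mm of the fixture.
- wedge: Tapered steel wedge, 44 (x) mm long, 66 mm high, 6 mm thick at its foot and 27 mm at its top, in the other slot of the rack. Origin: centre of its underside. Not needed; leave it.
- hub: Bystander: red bicycle hub shell standing on end, 60 mm across, 72 mm high. Origin: centre of its underside.
- ring: Bystander: thin copper ring lying flat, 62 mm across, 12 mm high. Origin: centre of its underside.
- punch: Bystander: turned steel press punch standing on end, 56 mm across, 62 mm high. Origin: centre of its underside.
- oil: Bystander: clear oil bottle, 52 mm across, 150 mm high. Origin: centre of its underside.
- hexkey: Bystander: small L-shaped hex key, 95 mm long, 5 mm thick, lying along the front edge of the fixture floor. Origin: underside of its long arm's middle.
- mallet: Bystander: hammer 260 mm long lying on the bench. Its body's origin is about its middle, at bench height.
Not all that is in view belongs to the job. There is more than one size of the housing; the one meant has the size given above. Leave any blue look-alike of the spacer alone.

How it is judged:
By the outcome, as a careful person would: the job done as asked, in the order asked, and still so for the second after the job is handed in, while the arm keeps its last pose, push and grip.
It also fails if it takes over 64 s, if anything falls off the work surface, if the arm or the gripper's body presses on something with over 40 N, if the wrist force passes 120 N, or if a joint passes its speed limit or range.

### The arm

A 7-joint arm with a two-finger parallel gripper is mounted at the origin on the work surface. World frame = base frame: x ahead of the robot, y to its left, z up, the work surface at z = 0. Lengths are in m, angles in rad, forces in N, time in s.
With the tool pointing down it reaches from about 0.4 to 0.9 m from the base axis. Payload 5.6 kg.
Tool frame: the origin (TCP) lies at the very end of the fingers, on their centre line; the grasp point (between the pads) lies 19 mm behind it; z points along the fingers, x is the direction in which the jaws open and shut, and the axes are right-handed (so a half turn about z gives the same grasp; the last joint's range is limited). The gripper opens to 92 mm and grips with 3 to 60 N. Pads are 20 mm wide; open, the fingers measure 128 mm over their backs; the gripper's body (75 mm by 189 mm) begins 69 mm behind the grasp point.
Start: joints at [-1.285, 0.468, -0.012, 1.603, 0.006, 1.071, -0.056], TCP at [0.21, 0.615, 0.215] pointing down, gripper open.
Joint ranges: [-2.53, 2.53], [-0.31, 2.02], [-1.57, 1.55], [0.28, 2.44], [-1.29, 4.43], [0.15, 1.84], [-2.92, 2.92]. Speed limits (rad/s): [2.57, 2.57, 3.14, 3.14, 3.14, 3.14, 3.14].

### API

Orientations are given as a rotation vector (axis times angle).
In Python, from workcell import ctrl gives the robot as it stands.
- The arm moves only by the tool play_rows, never from a script. Its arguments are lists of equal length, an entry for each row: "travel": the shift along the tool's x, y, z in m, a list of three; "twist": the turn, a rotation vector about the tool's x, y, z in rad, a list of three. A call has 1 to 8 rows; each row is the pose to reach, as a shift and turn from the pose commanded when the call began, along the tool's axes at that moment; what a row does not reach only later rows make up. A row lasts 1/12 s, in which the tool goes at most 41.7 mm and 7.16 degrees, less where a joint would pass 70% of its speed; a pose out of reach is approached as far as the arm can. A call with a gripper value outside its range is refused whole. "hand" is the gripper's target within -1 to 1 (fully open at 1, half-way at 0, shut at -1), set as the call begins (left out, the last holds). The fingers move at their own pace and stop on an object; the grip force is fixed at half the most. Time passes only in rows, so rows that repeat a pose let the fingers close. It gives the time, the measured TCP pose, the force and the opening at its end, in the units of the state.
- ctrl.read_state(): the state, without advancing time (a new reading comes with each control period).
- ctrl.camera(name): name is "side" or "top" or "wrist"; returns a dict with "pixels" (480x640x3 uint8, red, green, blue), "z_map" (480x640 float32, m along the optical axis (not along the pixel's ray), 0 where there is no reading), "intrinsics" (3x3 intrinsics, pixels), "extrinsics" (4x4, takes a point from world to camera coordinates). Camera axes: x right, y down, z forward; pixel columns grow to the right and rows downward; lengths in m; the calibration is good to about 2 mm. A picture is of the moment at which its call begins.
- ctrl.hand_in(): hands the job in, once; it reports no verdict.
Trained networks look in the newest picture that a camera, given by its name, has taken for a name from the list of things; names that differ only in an ending like _2 or _b are one class to them, and where a whole thing is asked for, a point or a joint stands for the part that bears it (a point fixed in the world has none). Each returns a list of dicts, best first, with "p" (0 to 1); they miss things now and then, are a little off and sometimes report something else, mostly with a low value. They report only what shows in the picture. A call takes as long as a camera call. They do not tell look-alikes from the thing itself.
- ctrl.spot_in(camera, name): "position" ([x, y, z] in m, in world coordinates, good to about 4 mm: the middle of the surface that is visible of it).
- ctrl.regions_of(camera, name): "mask" (480x640 bool, what is visible of it).
The state is a dict: "clock": time; "q": joint angles; "joint_velocities": joint speeds; "joint_torque": joint torques, N m; "position": TCP position; "eef_rot": TCP orientation; "force": force on the tool from outside, world axes, zero at the start; "torque": the same for the moment, N m; "width": finger opening in m.
Only numpy, scipy, OpenCV 4.12 (cv2) and the standard library are available. Lean on these libraries where they do the work, as an engineer would, in place of code of your own. Each camera call takes 0.05 s, during which the arm holds its last target. There are 200 camera calls.

## Working session

There is one attempt and no reset: what is moved stays moved. The work goes in short steps, Python scripts to look and compute and a tool call to move; the robot and the scene stay as the last step left them, time stands still between calls to the robot, and variables do not carry over. Pictures are saved under pics/ and viewed, about 8 in all and at most 12, crops included, and the job is handed in when it is done.

Besides the shell and the picture viewer there is one more tool, called after ">>>" by a JSON object that holds its "op" and its "data", one argument or row to a line. play_rows: Moves the arm, as the interface text tells. Its arguments: {"type":"object","properties":{"travel":{"type":"array","items":{"type":"array","items":{"type":"number"}}},"twist":{"type":"array","items":{"type":"array","items":{"type":"number"}}},"hand":{"type":"number"}},"required":["travel","twist"]}

```bash
ls; mkdir -p pics
python3 - <<'E'
from workcell import ctrl
import cv2,numpy as np
s=ctrl.read_state();print(s)
for c in("top","side"):
    r=ctrl.camera(c);cv2.imwrite(f"pics/{c}0.png",r["pixels"][...,::-1])
    print(c,r["intrinsics"].tolist(),np.round(r["extrinsics"],3).tolist())
    for n in("fixture","fence","stop_slim","stop_broad","housing","rack","spacer","wedge","hub","punch","oil","hexkey"):
        print(n,[(np.round(d["position"],3).tolist(),round(d["p"],2)) for d in ctrl.spot_in(c,n)[:3]])
E
```

```text
pics
{'clock': 0.0, 'q': array([-1.28500754,  0.4683541 , -0.01162657,  1.6036257 ,  0.00601733,
        1.0713691 , -0.05627522]), 'joint_velocities': array([ 2.73071721e-03, -3.09582047e-05, -1.29241095e-03, -2.33317869e-05,
       -9.82016838e-05, -2.51090705e-04,  6.35507021e-04]), 'joint_torque': array([-8.33524282e-04, -5.20577109e+01, -1.27764232e-02, -2.43748677e+01,
       -5.66755235e-02,  1.74466870e-02,  1.56278988e-04]), 'position': array([0.20975402, 0.6146173 , 0.21365447]), 'eef_rot': array([ 2.55415352e+00,  1.82728779e+00, -2.07794750e-03]), 'force': array([-0.26665678, -0.16894189, -0.0050938 ]), 'torque': array([-0.00226972, -0.06697384, -0.01620113]), 'width': 0.09209912316747852}
top [[526.0617729334799, 0.0, 325.7102827045985], [0.0, 526.0617729334799, 237.19125783160442], [0.0, 0.0, 1.0]] [[0.009, -1.0, 0.002, -0.026], [-0.984, -0.009, -0.18, 0.571], [0.18, -0.0, -0.984, 0.978], [0.0, 0.0, 0.0, 1.0]]
fixture [([0.551, -0.068, 0.016], 0.67)]
fence [([0.457, 0.346, 0.078], 0.61), ([0.623, -0.069, 0.042], 0.57), ([0.444, -0.386, 0.04], 0.42)]
stop_slim [([0.58, -
[... 983 characters left out ...]
)]
stop_slim [([0.577, -0.147, 0.047], 0.84)]
stop_broad [([0.596, 0.015, 0.039], 0.94), ([0.612, -0.415, 0.095], 0.59)]
housing [([0.575, -0.075, 0.036], 0.95), ([0.39, 0.039, 0.015], 0.59), ([0.406, -0.112, 0.013], 0.58)]
rack [([0.464, 0.256, 0.033], 0.94), ([0.573, -0.076, 0.038], 0.61)]
spacer [([0.475, 0.271, 0.054], 0.88), ([0.573, 0.303, 0.036], 0.66)]
wedge [([0.456, 0.338, 0.063], 0.9), ([0.572, -0.08, 0.036], 0.25)]
hub [([0.736, 0.072, 0.059], 0.61), ([0.571, -0.08, 0.041], 0.42)]
punch [([0.447, -0.4, 0.039], 0.96)]
oil [([0.612, -0.415, 0.094], 0.97), ([0.459, 0.344, 0.063], 0.5)]
hexkey [([0.51, -0.036, 0.025], 0.6), ([0.477, 0.27, 0.057], 0.51), ([0.574, -0.08, 0.035], 0.23)]
```

View pics/top0.png

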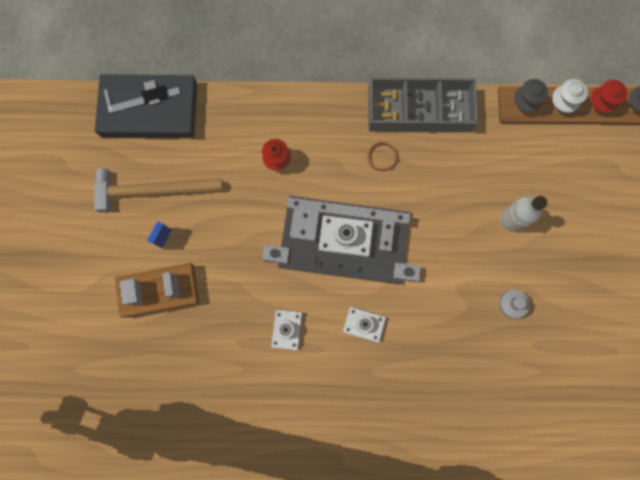

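View pics/side0.png

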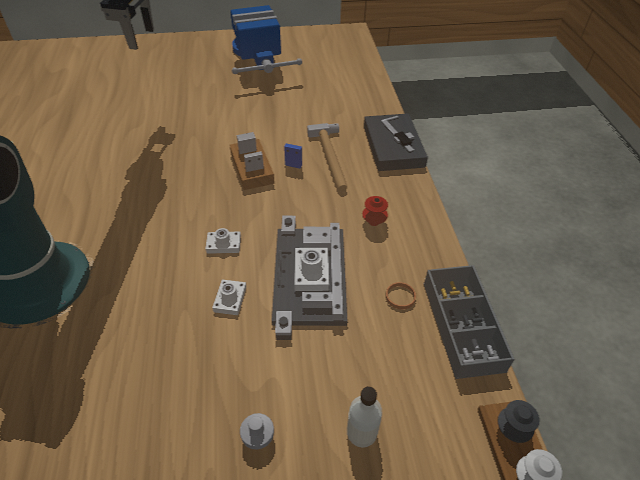

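The top view shows the rack at about (155,290). The spacer is the thin block at (171,285) and the wedge the broad-topped one at (130,292). The blue look-alike sits loose at (160,234). The fixture is at (345,240), with the slim stop at right (387,235) and the wide gap at that end (about 376,235). The broad stop is at left (304,222). The two smaller housings at (287,330) and (365,324) are distractors. The side view agrees.

```bash
cat > h.py <<'E'
from workcell import ctrl
import cv2,numpy as np
from scipy.spatial.transform import Rotation as R
def world(r):
    K,E,z=r["intrinsics"],r["extrinsics"],r["z_map"]
    v,u=np.mgrid[:480,:640]
    p=np.stack([(u-K[0,2])/K[0,0]*z,(v-K[1,2])/K[1,1]*z,z],-1)
    return (p-E[:3,3])@E[:3,:3]
def rect(P):
    (c,s,a)=cv2.minAreaRect((P[:,:2]*1000).astype(np.float32))
    return np.round(c,1),np.round(s,1),round(a,1)
def px(r,p):
    q=r["extrinsics"][:3,:3]@p+r["extrinsics"][:3,3];q=r["intrinsics"]@q;return q[:2]/q[2]
def top(r,cam,name,zlo,zhi,n=0):
    W=world(r);d=ctrl.regions_of(cam,name)
    for x in d[:3]:
        m=cv2.erode(x["mask"].astype(np.uint8),np.ones((2,2)))>0
        P=W[m&(r["z_map"]>0)];P=P[(P[:,2]>zlo)&(P[:,2]<zhi)]
        if len(P)>8: print(name,round(x["p"],2),len(P),*rect(P),"z",np.round(np.median(P[:,2]),4))
E
python3 - <<'E'
from h import *
r=ctrl.camera("top")
for n,a,b in(("rack",.025,.04),("spacer",.06,.09),("wedge",.06,.09),("fixture",.008,.024),("fence",.03,.045),("stop_slim",.03,.05),("stop_broad",.03,.05),("housing",.03,.045)): top(r,"top",n,a,b)
E
```

```text
rack 0.79 2194 [467.  312.5] [ 80.1 150. ] 11.1 z 0.0326
rack 0.25 967 [577.1 -59.9] [99.3 70.7] 83.8 z 0.038
spacer 0.74 187 [474.2 275.3] [43.2 13.2] 13.1 z 0.0737
spacer 0.71 156 [574.7 310.1] [14.6 42.4] 68.1 z 0.0644
spacer 0.15 402 [576.9 -60.1] [42.7 42.6] 88.4 z 0.0691
wedge 0.79 358 [459.2 348.3] [42.4 28.6] 12.6 z 0.0764
fixture 0.63 4160 [573.4 -58. ] [310.3 150. ] 82.7 z 0.0166
fence 0.96 1080 [626.9 -65.5] [240.3  19.3] 82.7 z 0.0385
stop_slim 0.92 314 [ 576.9 -141.8] [21.4 58.4] 81.4 z 0.0417
stop_slim 0.54 1264 [576.3 -59.9] [99.2 69.5] 84.0 z 0.0387
stop_broad 0.62 654 [597.7  21.5] [45.8 57.5] 82.7 z 0.0416
stop_broad 0.23 1053 [627.  -65.1] [241.1  19.2] 82.6 z 0.0384
housing 0.88 218 [392.2  55.6] [28.5 31.1] 0.8 z 0.0389
housing 0.76 1222 [575.8 -60.6] [97.5 68.8] 83.4 z 0.0387
housing 0.6 216 [404.  -97.2] [30.4 29.3] 0.5 z 0.039
```

```bash
cat >> h.py <<'E'
def down(deg):
    a=np.radians(deg);x=np.array([np.cos(a),np.sin(a),0]);z=np.array([0,0,-1.]);return np.stack([x,np.cross(z,x),z],1)
def go(pos_mm,deg):
    s=ctrl.read_state();R0=R.from_rotvec(s["eef_rot"]).as_matrix()
    print("tcp",np.round(s["position"]*1e3,1),"jaw",round(np.degrees(np.arctan2(R0[1,0],R0[0,0])),2),"tz",np.round(R0[:,2],4),"F",np.round(s["force"],1),"w",round(s["width"]*1e3,1),"t",s["clock"])
    if pos_mm is not None: print("travel",np.round(R0.T@(np.array(pos_mm)/1e3-s["position"]),4),"twist",np.round(R.from_matrix(R0.T@down(deg)).as_rotvec(),4))
E
python3 -c "
from h import *
go([474,275,190],101.5)"
```

```text
tcp [209.9 615.2 214.6] jaw 71.16 tz [ 0.  0. -1.] F [-0.1  0.4 -0.5] w 92.2 t 1.75
travel [-0.2367  0.3598  0.0246] twist [ 0.     -0.     -0.5295]
```

>>> {"op": "play_rows", "data": {
  "travel": [
    [-0.0225,0.034,0.002],
    [-0.045,0.068,0.004],
    [-0.0675,0.102,0.007],
    [-0.09,0.136,0.009],
    [-0.1125,0.17,0.012],
    [-0.135,0.204,0.014],
    [-0.1575,0.238,0.016],
    [-0.18,0.272,0.018]
  ],
  "twist": [
    [0,0,-0.06],
    [0,0,-0.12],
    [0,0,-0.18],
    [0,0,-0.24],
    [0,0,-0.3],
    [0,0,-0.36],
    [0,0,-0.42],
    [0,0,-0.48]
  ],
  "hand": -0.1
}}

```text
clock: 2.42
position: [0.4102, 0.3553, 0.1968]
eef_rot: [2.044, 2.386, 0.001]
force: [0.9, 0.7, -0.3]
width: 0.0414
```

```bash
python3 -c "
from h import *
go([474,275,190],101.5)"
```

```text
tcp [410.2 355.3 196.8] jaw 98.84 tz [ 5.e-04  5.e-04 -1.e+00] F [ 0.9  0.7 -0.3] w 41.4 t 2.4167
travel [-0.0892  0.0507  0.0068] twist [ 0.0006 -0.0004 -0.0465]
```

>>> {"op": "play_rows", "data": {
  "travel": [
    [-0.03,0.017,0.002],
    [-0.06,0.034,0.004],
    [-0.09,0.051,0.0065],
    [-0.09,0.051,0.0065],
    [-0.09,0.051,0.0065]
  ],
  "twist": [
    [0,0,-0.02],
    [0,0,-0.04],
    [0,0,-0.05],
    [0,0,-0.05],
    [0,0,-0.05]
  ]
}}

```text
clock: 2.83
position: [0.4745, 0.2736, 0.1901]
eef_rot: [1.993, 2.428, -0.0]
force: [-0.3, 0.7, -0.9]
width: 0.0414
```

```bash
python3 -c "
from h import *
r=ctrl.camera('wrist');cv2.imwrite('pics/w1.png',r['pixels'][...,::-1])
for n,a,b in(('rack',.025,.04),('spacer',.055,.09),('wedge',.06,.09)): top(r,'wrist',n,a,b)
go([474,275,190],101.5)"
```

```text
rack 0.72 10967 [466.6 313.4] [ 80.7 149.3] 11.2 z 0.0328
rack 0.23 86 [559.5  -8. ] [ 4.  26.2] 88.5 z 0.0267
spacer 0.93 892 [574.  309.7] [14.6 44. ] 65.4 z 0.0645
spacer 0.9 974 [473.3 277. ] [44.1 12.8] 11.3 z 0.0747
wedge 0.78 1957 [459.3 348.8] [44.2 26.9] 11.1 z 0.0767
tcp [472.3 277.2 190.2] jaw 101.67 tz [-2.e-04  7.e-04 -1.e+00] F [-0.5 -0.2 -0.2] w 41.3 t 3.0333
travel [-0.0025  0.0013  0.0002] twist [-0.     -0.0007  0.003 ]
```

View pics/w1.png

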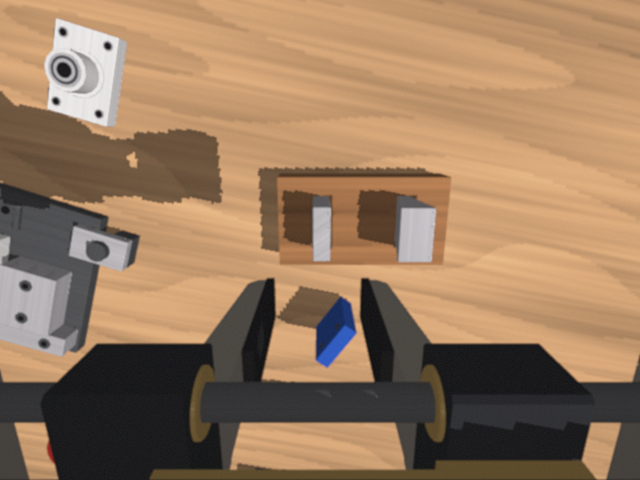

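>>> {"op": "play_rows", "data": {
  "travel": [
    [0,0.001,0.035],
    [0,0.001,0.07],
    [0,0.001,0.105],
    [0,0.001,0.13],
    [0,0.001,0.142],
    [0,0.001,0.148],
    [0,0.001,0.148],
    [0,0.001,0.148]
  ],
  "twist": [
    [0,0,0],
    [0,0,0],
    [0,0,0],
    [0,0,0],
    [0,0,0],
    [0,0,0],
    [0,0,0],
    [0,0,0]
  ]
}}

```text
clock: 3.7
position: [0.4748, 0.2769, 0.0432]
eef_rot: [1.986, 2.434, 0.003]
force: [0.4, -0.5, -0.1]
width: 0.0414
```

>>> {"op": "play_rows", "data": {
  "travel": [
    [0,0,0],
    [0,0,0],
    [0,0,0],
    [0,0,0],
    [0,0,0],
    [0,0,0]
  ],
  "twist": [
    [0,0,0],
    [0,0,0],
    [0,0,0],
    [0,0,0],
    [0,0,0],
    [0,0,0]
  ],
  "hand": -1
}}

```text
clock: 4.2
position: [0.4746, 0.2761, 0.0428]
eef_rot: [1.987, 2.433, 0.002]
force: [-0.4, 0.6, 5.3]
width: 0.0137
```

```bash
python3 -c "
from h import *
go(None,0)"
```

```text
tcp [474.6 276.1  42.8] jaw 101.52 tz [ 9.e-04  6.e-04 -1.e+00] F [-0.4  0.6  5.3] w 13.7 t 4.2
```

>>> {"op": "play_rows", "data": {
  "travel": [
    [0,0,-0.01],
    [0,0,-0.03],
    [0,0,-0.065],
    [0,0,-0.1],
    [0,0,-0.1]
  ],
  "twist": [
    [0,0,0],
    [0,0,0],
    [0,0,0],
    [0,0,0],
    [0,0,0]
  ]
}}

```text
clock: 4.62
position: [0.4776, 0.2779, 0.1487]
eef_rot: [1.986, 2.43, 0.016]
force: [2.0, 0.9, -1.1]
width: 0.0136
```

```bash
python3 -c "
from h import *
go([575,-121,150],82.7)"
```

```text
tcp [477.6 277.9 148.7] jaw 101.51 tz [ 0.009   0.006  -0.9999] F [ 2.   0.9 -1.1] w 13.6 t 4.6167
travel [-0.4103  0.0159 -0.0029] twist [ 0.0092 -0.0057  0.3282]
```

>>> {"op": "play_rows", "data": {
  "travel": [
    [-0.02,0.001,-0.004],
    [-0.055,0.003,-0.008],
    [-0.09,0.004,-0.008],
    [-0.125,0.006,-0.008],
    [-0.16,0.008,-0.008],
    [-0.195,0.009,-0.008],
    [-0.23,0.011,-0.008],
    [-0.265,0.0125,-0.008]
  ],
  "twist": [
    [0,0,0.02],
    [0,0,0.05],
    [0,0,0.08],
    [0,0,0.11],
    [0,0,0.14],
    [0,0,0.17],
    [0,0,0.2],
    [0,0,0.23]
  ]
}}

```text
clock: 5.28
position: [0.5389, 0.017, 0.1498]
eef_rot: [-2.254, -2.187, 0.001]
force: [0.6, 1.0, -1.6]
width: 0.0141
```

```bash
python3 -c "
from h import *
go([575,-121,150],82.7)"
```

```text
tcp [538.9  17.  149.8] jaw 88.26 tz [-9.e-04  0.e+00 -1.e+00] F [ 0.6  1.  -1.6] w 14.1 t 5.2833
travel [-0.1368  0.0403 -0.0003] twist [-0.0009  0.      0.0971]
```

>>> {"op": "play_rows", "data": {
  "travel": [
    [-0.035,0.01,0],
    [-0.07,0.02,0],
    [-0.105,0.03,0],
    [-0.129,0.037,0],
    [-0.139,0.0396,0],
    [-0.139,0.0396,0],
    [-0.139,0.0396,0],
    [-0.139,0.0396,0]
  ],
  "twist": [
    [0,0,0.03],
    [0,0,0.06],
    [0,0,0.08],
    [0,0,0.097],
    [0,0,0.097],
    [0,0,0.097],
    [0,0,0.097],
    [0,0,0.097]
  ]
}}

```text
clock: 5.95
position: [0.5745, -0.1189, 0.1497]
eef_rot: [-2.352, -2.079, -0.0]
force: [-0.4, -0.2, -2.2]
width: 0.0141
```

```bash
python3 -c "
from h import *
r=ctrl.camera('wrist');cv2.imwrite('pics/w2.png',r['pixels'][...,::-1])
for n,a,b in(('spacer',.1,.19),('stop_slim',.035,.05),('stop_broad',.035,.05),('fence',.034,.042),('housing',.034,.041),('housing',.06,.075)): top(r,'wrist',n,a,b)
go([575,-121,150],82.7)"
```

```text
spacer 0.62 4248 [ 573.5 -118.7] [13.6 44.7] 82.6 z 0.1814
stop_slim 0.7 2040 [ 576.5 -141.8] [21.3 59.1] 82.6 z 0.0419
stop_broad 0.62 5102 [598.5  22. ] [50.9 60.2] 82.7 z 0.0418
fence 0.7 4842 [627.2 -64.7] [244.9  20.9] 82.5 z 0.0389
housing 0.97 7218 [576.2 -60. ] [99.4 69.9] 83.4 z 0.0389
housing 0.6 217 [416.3 -99.6] [21.9  5. ] 83.3 z 0.0382
housing 0.97 3106 [576.2 -60.4] [43.4 42.9] 49.9 z 0.0694
tcp [ 575.  -120.6  150.2] jaw 82.85 tz [ 1.e-04  2.e-04 -1.e+00] F [ 0.7 -0.6 -2.8] w 14.1 t 6.3
travel [-0.0004  0.0001  0.0002] twist [ 0.0001 -0.0002  0.0027]
```

View pics/w2.png

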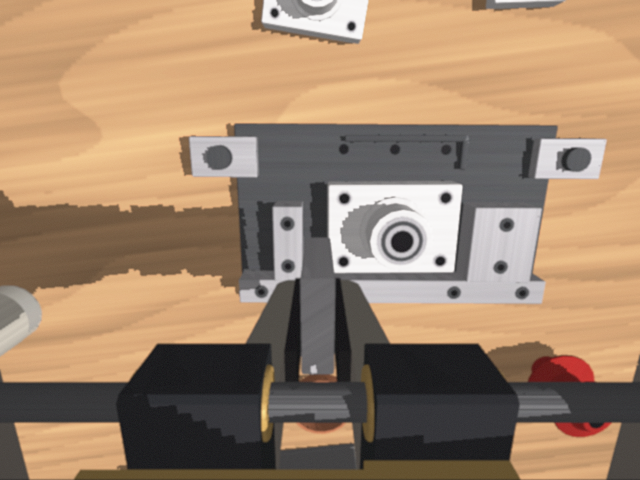

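The wrist view shows the spacer held at about (318,325), over the wide gap between the slim stop (287,243) and the housing edge (330,225). The gap measures 20.2 mm and the spacer is within 0.2 mm of its middle. I'm lowering it now.

>>> {"op": "play_rows", "data": {
  "travel": [
    [0,0,0.02],
    [0,0,0.045],
    [0,0,0.065],
    [0,0,0.08],
    [0,0,0.09],
    [0,0,0.096],
    [0,0,0.098],
    [0,0,0.098]
  ],
  "twist": [
    [0,0,0],
    [0,0,0],
    [0,0,0],
    [0,0,0],
    [0,0,0],
    [0,0,0],
    [0,0,0],
    [0,0,0]
  ]
}}

```text
clock: 6.97
position: [0.5751, -0.1214, 0.0522]
eef_rot: [2.357, 2.077, 0.0]
force: [-0.4, 0.3, -1.8]
width: 0.014
```

>>> {"op": "play_rows", "data": {
  "travel": [
    [0,0,0.001],
    [0,0,0.002],
    [0,0,0.003],
    [0,0,0.004],
    [0,0,0.004],
    [0,0,0.004]
  ],
  "twist": [
    [0,0,0],
    [0,0,0],
    [0,0,0],
    [0,0,0],
    [0,0,0],
    [0,0,0]
  ]
}}

```text
clock: 7.47
position: [0.5755, -0.1214, 0.0488]
eef_rot: [2.356, 2.077, 0.001]
force: [0.1, 0.1, 4.0]
width: 0.0141
```

```bash
python3 -c "
from h import *
go(None,0)"
```

```text
tcp [ 575.5 -121.4   48.8] jaw 82.79 tz [ 0.0013 -0.     -1.    ] F [0.1 0.1 4. ] w 14.1 t 7.4667
```

>>> {"op": "play_rows", "data": {
  "travel": [
    [0,0,0],
    [0,0,0],
    [0,0,0],
    [0,0,0]
  ],
  "twist": [
    [0,0,0],
    [0,0,0],
    [0,0,0],
    [0,0,0]
  ],
  "hand": -0.48
}}

```text
clock: 7.8
position: [0.5749, -0.1213, 0.048]
eef_rot: [-2.357, -2.077, 0.0]
force: [-0.1, 0.1, 0.2]
width: 0.0239
```

>>> {"op": "play_rows", "data": {
  "travel": [
    [0,0,-0.01],
    [0,0,-0.03],
    [0,0,-0.06],
    [0,0,-0.09],
    [0,0,-0.105],
    [0,0,-0.105],
    [0,0,-0.105],
    [0,0,-0.105]
  ],
  "twist": [
    [0,0,0],
    [0,0,0],
    [0,0,0],
    [0,0,0],
    [0,0,0],
    [0,0,0],
    [0,0,0],
    [0,0,0]
  ]
}}

```text
clock: 8.47
position: [0.5743, -0.1211, 0.1525]
eef_rot: [-2.356, -2.077, 0.001]
force: [-1.1, 0.0, 0.3]
width: 0.0235
```

```bash
python3 -c "
from h import *
r=ctrl.camera('wrist');cv2.imwrite('pics/w3.png',r['pixels'][...,::-1])
for n,a,b in(('spacer',.07,.09),('stop_slim',.035,.05),('housing',.034,.041),('housing',.06,.075)): top(r,'wrist',n,a,b)
go([576.2,-60.3,150],-7.3)"
```

```text
spacer 0.9 1272 [ 574.3 -121.1] [13.  43.9] 82.8 z 0.0808
stop_slim 0.89 2039 [ 577.2 -141.9] [21.1 60.3] 82.3 z 0.0419
stop_slim 0.29 71 [ 583.  -123.6] [12.1 61.8] 79.4 z 0.0418
housing 0.95 253 [415.9 -99.7] [23.5  5.8] 81.9 z 0.0383
housing 0.73 7207 [576.3 -60.4] [99.9 70.2] 83.1 z 0.0389
housing 0.73 3057 [576.2 -60.5] [43.4 43. ] 50.4 z 0.0694
tcp [ 574.3 -121.3  152. ] jaw 82.78 tz [-1.9e-03  2.0e-04 -1.0e+00] F [-0.2 -0.9 -0.1] w 23.7 t 8.7167
travel [ 0.0607 -0.0058  0.002 ] twist [-1.5000e-03  1.6000e-03  1.5723e+00]
```

View pics/w3.png

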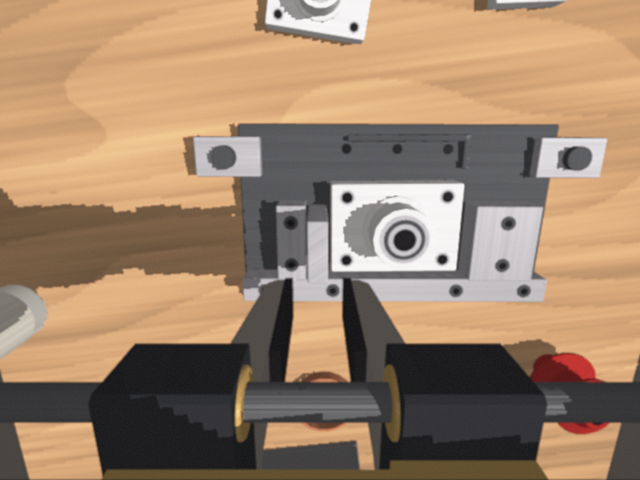

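The spacer is standing in the gap at (318,245), upright, with its top at z = 80.8 mm. That means it is down on the floor, and the housing has not moved. Next I go above the boss at (403,240).

>>> {"op": "play_rows", "data": {
  "travel": [
    [0.015,-0.0015,0],
    [0.035,-0.0035,0],
    [0.052,-0.005,0],
    [0.0607,-0.0058,0],
    [0.0607,-0.0058,0],
    [0.0607,-0.0058,0],
    [0.0607,-0.0058,0]
  ],
  "twist": [
    [0,0,0],
    [0,0,0],
    [0,0,0],
    [0,0,0],
    [0,0,0],
    [0,0,0],
    [0,0,0]
  ],
  "hand": 0.26
}}

```text
clock: 9.3
position: [0.5767, -0.0618, 0.153]
eef_rot: [2.358, 2.075, -0.001]
force: [0.4, -0.2, -0.5]
width: 0.0582
```

```bash
python3 -c "
from h import *
go([576.2,-60.5,43.5],82.7)"
```

```text
tcp [576.7 -61.8 153. ] jaw 82.71 tz [-1.e-04 -8.e-04 -1.e+00] F [ 0.4 -0.2 -0.5] w 58.2 t 9.3
travel [ 0.0013 -0.0007  0.1095] twist [-0.      0.0008  0.0002]
```

>>> {"op": "play_rows", "data": {
  "travel": [
    [0.001,0,0.025],
    [0.001,0,0.055],
    [0.001,0,0.08],
    [0.001,0,0.097],
    [0.001,0,0.106],
    [0.001,0,0.109],
    [0.001,0,0.109],
    [0.001,0,0.109]
  ],
  "twist": [
    [0,0,0],
    [0,0,0],
    [0,0,0],
    [0,0,0],
    [0,0,0],
    [0,0,0],
    [0,0,0],
    [0,0,0]
  ]
}}

```text
clock: 9.97
position: [0.5777, -0.06, 0.045]
eef_rot: [2.356, 2.076, 0.002]
force: [0.3, 0.1, -0.2]
width: 0.0581
```

>>> {"op": "play_rows", "data": {
  "travel": [
    [0,0,0],
    [0,0,0],
    [0,0,0],
    [0,0,0],
    [0,0,0]
  ],
  "twist": [
    [0,0,0],
    [0,0,0],
    [0,0,0],
    [0,0,0],
    [0,0,0]
  ],
  "hand": -1
}}

```text
clock: 10.38
position: [0.5777, -0.0596, 0.0452]
eef_rot: [2.356, 2.076, 0.002]
force: [-0.2, -0.2, 5.8]
width: 0.0437
```

```bash
python3 -c "
from h import *
go(None,0)"
```

```text
tcp [577.7 -59.6  45.2] jaw 82.79 tz [ 1.8e-03 -1.0e-04 -1.0e+00] F [-0.2 -0.2  5.8] w 43.7 t 10.3833
```

>>> {"op": "play_rows", "data": {
  "travel": [
    [0,0.0015,0],
    [0,0.003,0],
    [0,0.004,0],
    [0,0.005,0],
    [0,0.005,0]
  ],
  "twist": [
    [0,0,0.003],
    [0,0,0.006],
    [0,0,0.009],
    [0,0,0.011],
    [0,0,0.011]
  ]
}}

```text
clock: 10.8
position: [0.5822, -0.06, 0.0452]
eef_rot: [2.368, 2.064, 0.001]
force: [-3.1, 0.3, 8.5]
width: 0.0437
```

>>> {"op": "play_rows", "data": {
  "travel": [
    [0,0.001,0],
    [0,0.002,0],
    [0,0.002,0]
  ],
  "twist": [
    [0,0,0],
    [0,0,0],
    [0,0,0]
  ]
}}

```text
clock: 11.05
position: [0.5841, -0.0602, 0.0452]
eef_rot: [2.368, 2.064, 0.001]
force: [-2.3, 0.2, 7.6]
width: 0.0432
```

```bash
python3 -c "
from h import *
go(None,0)"
```

```text
tcp [584.1 -60.2  45.2] jaw 82.17 tz [ 5.e-04  3.e-04 -1.e+00] F [-2.3  0.2  7.6] w 43.2 t 11.05
```

>>> {"op": "play_rows", "data": {
  "travel": [
    [0,0.0005,0],
    [0,0.001,0],
    [0,0.001,0]
  ],
  "twist": [
    [0,0,0],
    [0,0,0],
    [0,0,0]
  ]
}}

```text
clock: 11.3
position: [0.5842, -0.0602, 0.0452]
eef_rot: [-2.367, -2.064, 0.001]
force: [-4.8, 0.5, 10.5]
width: 0.0434
```

>>> {"op": "play_rows", "data": {
  "travel": [
    [0,0.0005,0],
    [0,0.001,0],
    [0,0.001,0]
  ],
  "twist": [
    [0,0,0],
    [0,0,0],
    [0,0,0]
  ]
}}

```text
clock: 11.55
position: [0.5842, -0.0602, 0.0452]
eef_rot: [-2.366, -2.063, 0.003]
force: [-7.4, 0.9, 13.1]
width: 0.0434
```

```bash
python3 -c "
from h import *
go(None,0)
print(ctrl.read_state()['torque'])
r=ctrl.camera('wrist')
for n,a,b in(('fence',.034,.042),('housing',.034,.041),('stop_slim',.035,.05)): top(r,'wrist',n,a,b)"
```

```text
tcp [584.2 -60.2  45.2] jaw 82.17 tz [-0.0035  0.001  -1.    ] F [-7.4  0.9 13.1] w 43.4 t 11.55
[0.07895054 1.63220361 0.02381552]
fence 0.84 2764 [627.6 -66. ] [62.2 19.7] 83.1 z 0.0389
housing 0.78 10521 [585.9 -60.1] [99.4 76.6] 82.7 z 0.0388
stop_slim 0.83 1861 [ 569.5 -148.1] [23.6 56.2] 59.9 z 0.0418
```

>>> {"op": "play_rows", "data": {
  "travel": [
    [-0.001,0,-0.001],
    [-0.002,0,-0.002],
    [-0.003,0,-0.002],
    [-0.004,0,-0.002],
    [-0.005,0,-0.002],
    [-0.005,0,-0.002]
  ],
  "twist": [
    [0,0,0],
    [0,0,0],
    [0,0,0],
    [0,0,0],
    [0,0,0],
    [0,0,0]
  ]
}}

```text
clock: 12.25
position: [0.5836, -0.0651, 0.0454]
eef_rot: [-2.366, -2.063, 0.003]
force: [-5.0, 3.1, 0.1]
width: 0.0429
```

>>> {"op": "play_rows", "data": {
  "travel": [
    [-0.0005,0,0],
    [-0.001,0,0],
    [-0.0015,0,0],
    [-0.002,0,0],
    [-0.002,0,0],
    [-0.002,0,0]
  ],
  "twist": [
    [0,0,0],
    [0,0,0],
    [0,0,0],
    [0,0,0],
    [0,0,0],
    [0,0,0]
  ]
}}

```text
clock: 12.75
position: [0.5834, -0.0667, 0.0454]
eef_rot: [-2.365, -2.063, 0.003]
force: [-4.3, 2.9, -0.1]
width: 0.0434
```

```bash
python3 -c "
from h import *
go(None,0)
r=ctrl.camera('wrist');cv2.imwrite('pics/w4.png',r['pixels'][...,::-1])
for n,a,b in(('spacer',.07,.09),): top(r,'wrist',n,a,b)"
```

```text
tcp [583.4 -66.7  45.4] jaw 82.18 tz [-0.0033  0.0012 -1.    ] F [-4.3  2.9 -0.1] w 43.4 t 12.75
spacer 0.7 3026 [ 568.4 -121.6] [14.5 32.5] 83.7 z 0.0805
```

View pics/w4.png

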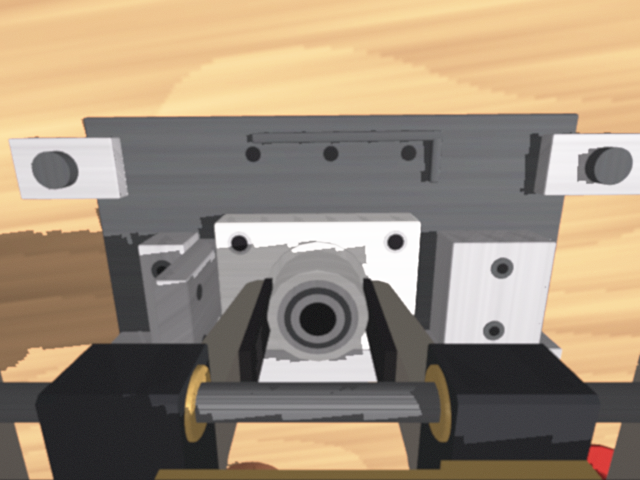

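The housing is gripped by its boss at (318,315). The spacer at about (185,280) stands upright between the slim stop and the flange. The force is still only at friction level, so I keep pushing.

>>> {"op": "play_rows", "data": {
  "travel": [
    [-0.0005,0,0],
    [-0.001,0,0],
    [-0.0015,0,0],
    [-0.0015,0,0]
  ],
  "twist": [
    [0,0,0],
    [0,0,0],
    [0,0,0],
    [0,0,0]
  ]
}}

```text
clock: 13.18
position: [0.5833, -0.0675, 0.0454]
eef_rot: [-2.365, -2.063, 0.002]
force: [-5.3, 4.1, -0.3]
width: 0.0435
```

>>> {"op": "play_rows", "data": {
  "travel": [
    [-0.0005,0,0],
    [-0.001,0,0],
    [-0.0015,0,0],
    [-0.0015,0,0]
  ],
  "twist": [
    [0,0,0],
    [0,0,0],
    [0,0,0],
    [0,0,0]
  ]
}}

```text
clock: 13.52
position: [0.5833, -0.0675, 0.0455]
eef_rot: [-2.363, -2.063, -0.0]
force: [-3.6, 6.3, 0.3]
width: 0.0433
```

>>> {"op": "play_rows", "data": {
  "travel": [
    [-0.0005,0.001,0.0005],
    [-0.001,0.002,0.001],
    [-0.0015,0.003,0.001],
    [-0.002,0.004,0.001],
    [-0.002,0.004,0.001],
    [-0.002,0.004,0.001]
  ],
  "twist": [
    [0,0,0],
    [0,0,0],
    [0,0,0],
    [0,0,0],
    [0,0,0],
    [0,0,0]
  ]
}}

```text
clock: 14.02
position: [0.5834, -0.0675, 0.0451]
eef_rot: [-2.355, -2.06, 0.006]
force: [-15.4, 11.0, 16.1]
width: 0.0435
```

```bash
python3 -c "
from h import *
go(None,0)
print(ctrl.read_state()['torque'])
r=ctrl.camera('top')
for n,a,b in(('spacer',.07,.09),('fence',.034,.042),('housing',.034,.041),('housing',.06,.075),('stop_slim',.035,.05),('stop_broad',.035,.05)): top(r,'top',n,a,b)
r=ctrl.camera('side');cv2.imwrite('pics/s5.png',cv2.resize(r['pixels'][200:350,240:380,::-1],None,fx=4,fy=4,interpolation=cv2.INTER_CUBIC))
for n,a,b in(('spacer',.07,.09),('fence',.034,.042),('housing',.034,.041)): top(r,'side',n,a,b)"
```

```text
tcp [583.4 -67.5  45.1] jaw 82.35 tz [-0.0111  0.0069 -0.9999] F [-15.4  11.   16.1] w 43.5 t 14.0167
[2.49737634 3.6647547  0.08329486]
housing 0.68 37 [395.1  66.9] [ 7.1 25.7] 74.0 z 0.0381
stop_broad 0.85 239 [597.2  23.6] [41.5 57. ] 85.4 z 0.0414
stop_broad 0.65 268 [465.8 310.9] [ 77.1 147.6] 11.8 z 0.0358
spacer 0.88 155 [ 573.6 -126.8] [14.8 40.9] 83.2 z 0.0785
fence 0.57 646 [626.1 -69.6] [243.4  17.9] 82.6 z 0.0376
fence 0.16 79 [463.9 306.2] [ 76.3 142. ] 11.1 z 0.0345
housing 0.96 124 [389.8  52.5] [30.2 29.8] 52.2 z 0.0378
housing 0.69 165 [400.7 -99.6] [30.2 32.6] 25.4 z 0.0378
housing 0.63 133 [ 576. -100.] [37.5 65.9] 81.9 z 0.0379
```

View pics/s5.png

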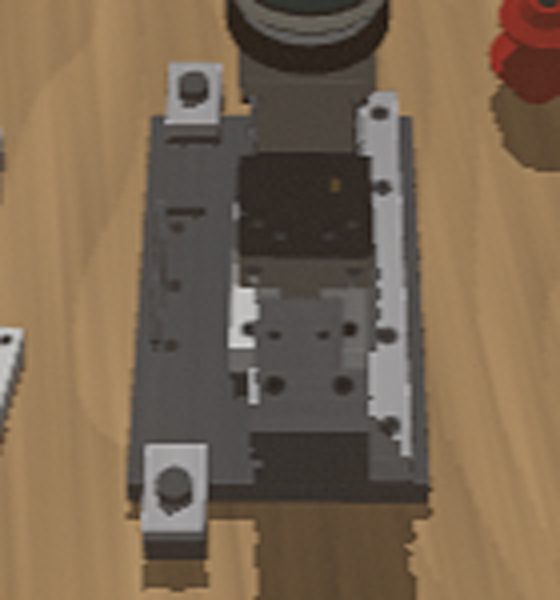

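```bash
python3 -c "
from h import *
go(None,0)
r=ctrl.camera('wrist');W=world(r)
def F(P):
    A=np.c_[P[:,:2]-P[:,:2].mean(0),np.ones(len(P))];s=np.ones(len(P),bool)
    for _ in range(4):
        c=np.linalg.lstsq(A[s],P[s,2],rcond=None)[0];e=P[:,2]-A@c;s=abs(e)<.0015
    return np.round(c,4),s.sum(),np.round(np.ptp(P[s,:2],axis=0),3)
m=max(ctrl.regions_of('wrist','housing'),key=lambda d:d['mask'].sum())['mask']
m=cv2.erode(m.astype(np.uint8),np.ones((5,5)))>0
v=(W@[.992,-.127,0]);u=W@[.127,.992,0]
z=W[...,2]
P=W[m&(z>.034)&(z<.043)];print('flange',F(P))
P=W[(z>.012)&(z<.020)&(v>505)] if 0 else W[(z>.012)&(z<.020)&(v>.505)&(v<.64)&(abs(u-.015)<.11)];print('floor',F(P))
P=W[(z>.038)&(z<.045)&(u>.075)&(u<.12)&(v>.55)&(v<.62)];print('broad',F(P))
# flange edges
P=W[m&(z>.035)&(z<.043)];uu=P@[.127,.992,0];vv=P@[.992,-.127,0];print('housing u',np.percentile(uu,[.5,99.5]),'v',np.percentile(vv,[.5,99.5]))
for d in ctrl.regions_of('wrist','spacer')[:2]:
    P=W[d['mask']&(z>.077)&(z<.085)]
    if len(P)>20:print('spacer',F(P),'u',np.percentile(P@[.127,.992,0],[1,99]))
"
```

```text
tcp [583.4 -67.5  45.1] jaw 82.35 tz [-0.011   0.0069 -0.9999] F [-16.4  12.3  16.2] w 43.4 t 14.5667
flange (array([ 0.0409, -0.0054,  0.0377]), np.int64(3262), array([0.141, 0.283]))
floor (array([ 0.0004, -0.0002,  0.0168]), np.int64(40534), array([0.137, 0.233]))
broad (array([ 0.0018, -0.0003,  0.0419]), np.int64(8829), array([0.06 , 0.051]))
housing u [-0.11704676  0.14821568] v [0.5209063  0.63896503]
spacer (array([ 0.0019, -0.0053,  0.0807]), np.int64(2287), array([0.029, 0.017])) u [-0.05646228 -0.04263524]
```

```bash
python3 -c "
from h import *
r=ctrl.camera('wrist');W=world(r);z=W[...,2]
v=(W@[.992,-.127,0]);u=W@[.127,.992,0]
b=(z>.034)&(z<.043)&(u>-.041)&(u<.055)&(v>.545)&(v<.6)
Q=np.c_[v[b],u[b],z[b]]
m=np.median(Q[:,2]);Q=Q[abs(Q[:,2]-m)<.0025]
print(len(Q),Q.min(0),Q.max(0),m)
c=np.linalg.lstsq(np.c_[Q[:,0]-.585,Q[:,1]-.007,np.ones(len(Q))],Q[:,2],rcond=None)[0];print('flange slope v,u',c)
# front edge line and gap edges of the flange
b2=(z>.036)&(z<.041)&(v>.53)&(v<.62)
for lo in np.arange(-.035,.056,.01):
    k=b2&(u>lo)&(u<lo+.01)
    if k.sum()>20: print('front v',round(lo,3),round(v[k].min(),4))
for lo in np.arange(.55,.61,.01):
    k=b2&(v>lo)&(v<lo+.01)&(u<.07)&(u>-.05);print('u ends',round(lo,2),np.round([u[k].min(),u[k].max()],4) if k.any() else '')
"
```

```text
9740 [ 0.55041884 -0.04099063  0.03649947] [0.59792245 0.05499055 0.04148977] 0.03899321263953755
flange slope v,u [0.0044118  0.00078227 0.03906712]
front v -0.035 0.5505
front v -0.025 0.5506
front v -0.015 0.5506
front v -0.005 0.5505
front v 0.005 0.5508
front v 0.015 0.5507
front v 0.025 0.5505
front v 0.035 0.5506
front v 0.045 0.5507
front v 0.055 0.5508
u ends 0.55 [-0.0428  0.0571]
u ends 0.56 [-0.0497  0.0573]
u ends 0.57 [-0.0432  0.0573]
u ends 0.58 [-0.0433  0.0572]
u ends 0.59 [-0.0432  0.0569]
u ends 0.6 [-0.0432 -0.0173]
```

```bash
python3 -c "
from h import *
print(ctrl.hand_in());go(None,0)"
```

```text
the job is handed in; nothing more can be done
None
the job is handed in; nothing more can be done
```

The job is done and handed in. The spacer is trapped against the slim end stop, and the arm is still pressing the housing flush against the fence and the spacer. It took about 15 s of the 64 s allowed.

**Spacer:** I took the steel spacer from the rack and lowered it upright into the 20 mm gap at the slim-stop end. The tool touched down at the predicted height, and the spacer's top measured z = 80.8 mm, so it is standing on the fixture floor.

**Housing:** I gripped it by the boss, slid it about 6 mm back to the fence, then about 7 mm along it until it met the spacer. I left it pressed with about 16 N towards the fence, 12 N towards the spacer and 16 N down.

**Last checks with the wrist camera:**

| Check | Measured | Reference |
|---|---|---|
| Housing back face (fixture depth direction) | 620.6 mm | fence face at 620.4 mm |
| Squareness of the front edge | within about 0.3 mm over 90 mm | – |
| Spacer along the fence | −56.5 to −42.6 mm | stop face at −56.6 mm |
| Housing end towards the spacer | −43.2 to −42.8 mm | spacer face at −42.6 mm |

- **Housing and spacer overlap:** they appear to overlap by about half a millimetre, which is within camera error and means they are touching.
- **Flange slope:** the flange top measured about 0.004 rad of slope, which I put down to measurement noise.
- **Unclear views:** the final top and side views were hidden by the arm or its shadow, so they did not confirm the fit. My first flange fit used a wrong mask, and I redid it.
- **Wedge and other items:** I did not touch the wedge, the blue look-alike or the other things on the bench, but I did not measure them again at the end.

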